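Stand the tall lens post in the beam line

TASK

Pick the tall post with the cube-shaped lens head (not the short one, and not the flat mirror) and stand it in the round seat between the lamp head and the camera head, its lens looking straight along the line between them. It is top-heavy: keep it upright all the way, set its foot down in the seat before letting go, and leave the short lens post and the mirror post standing where they are.

Things in the scene. Friction and masses are not known exactly. Their poses are not given: they have to be found in the camera images.
- tall_lens_center (a point): To be moved: 150 mm tall; steel foot 50 mm across, slim post 12.7 mm, on top an aluminium cube of 44 mm holding the lens. Point: the cube's centre, 128 mm above the foot's underside. z up; x optical axis: black lens tubes 34 mm wide stick out 8 mm from the +x and -x faces; the bare y faces are gripped. Either way round is the same. 0.3 to 0.5 kg, mostly in the cube: tips beyond 13 degrees.
- seat (a point): Fixed round aluminium dish, 90 mm outside, 74 mm inside, rim 5 mm high, in the middle of a flat grey rail. Point: centre of the dish's floor, where the foot must stand. z up; x (level) the line from the white lamp head to the blue round camera head, whose front faces are about 100 mm to either side and whose tops are up to 156 mm above this point.
- short_lens_center (a point): Bystander: a lens post of the same make but only 100 mm tall. Point: centre of its 44 mm cube head, 78 mm above the foot's underside. Same axes. Loose, easily knocked over.
- mirror_center (a point): Bystander: a post 150 mm tall with the same foot, carrying a thin upright grey square plate (50 x 50 x 12 mm) with a round mirror. Point: centre of the plate, 125 mm above the foot's underside; x is the plate's normal, z up. Loose, easily knocked over.
Not all that is in view belongs to the job. Leave any brown look-alike of the part that bears tall_lens_center alone.

How it is judged:
By the outcome, as a careful person would: the job done as asked, in the order asked, and still so for the second after the job is handed in, with the robot touching nothing.
It also fails if it takes over 45 s, if anything falls off the work surface, if the arm or the gripper's body presses on something with over 40 N, if the wrist force passes 120 N, or if a joint passes its speed limit or range.

ROBOT

A 7-joint arm with a two-finger parallel gripper is mounted at the origin on the work surface. World frame = base frame: x ahead of the robot, y to its left, z up, the work surface at z = 0. Lengths are in m, angles in rad, forces in N, time in s.
With the tool pointing down it reaches from about 0.4 to 0.85 m from the base axis. Payload 10.4 kg.
Tool frame: the origin (TCP) lies at the very end of the fingers, on their centre line; the grasp point (between the pads) lies r.hold_point_z behind it (r.hold_point_z is the distance from the TCP to the grasp point, in m); z points along the fingers, y is the direction in which the jaws open and shut (so a half turn about z gives the same grasp; the last joint's range is limited). The gripper opens to 87 mm and grips with 3 to 60 N. Pads are 19 mm wide; open, the fingers measure 117 mm over their backs; the gripper's body (75 mm by 190 mm) begins 51 mm behind the grasp point.
Start: joints at [1.1, 0.332, -0.065, 1.46, 0.022, 1.35, -0.088], TCP at [0.271, -0.563, 0.223] pointing down, gripper open.
Joint ranges: [-2.6, 2.6], [-0.5, 2.12], [-1.47, 1.34], [0.16, 2.42], [-1.27, 4.41], [0.06, 2.06], [-2.6, 2.6]. Speed limits (rad/s): [2.22, 2.22, 2.79, 2.79, 3.14, 3.14, 3.14].

INTERFACE

Orientations are given as a unit quaternion [x, y, z, w].
In Python, from bench import r gives the robot as it stands.
- The arm moves only by the tool send_rows, never from a script. Its argument "commands" is a list of rows, each a list of 7 numbers: the shift along the world's x, y, z normalised to -1 to 1, where 1 is 0.03 m, then the turn, a rotation vector about the world's x, y, z normalised to -1 to 1, where 1 is 5 degrees, then the gripper command: -1 is fully open, 1 is shut, values between are in proportion. In form: [[tx, ty, tz, ax, ay, az, jaw], ...]. A call has 1 to 10 rows; each row shifts and turns the pose as measured when the row begins; what a row does not reach is not made up. A row lasts 1/12 s, in which the tool goes at most 41.7 mm and 7.16 degrees, less where a joint would pass 70% of its speed; a pose out of reach is approached as far as the arm can. A call with a number of a shift or a turn outside -1 to 1 is refused whole. A call with a gripper value outside its range is refused whole. The fingers move at their own pace and stop on an object; "grip_force" is the grip in N (left out, the last holds). Time passes only in rows, so rows that do not move let the fingers close. It gives the time, the measured TCP pose, the force and the opening at its end, in the units of the state.
- r.read_state(): the state, without advancing time (a new reading comes with each control period).
- r.camera(name): name is "scene" or "top" or "wrist"; returns the picture (384x512x3 uint8, blue, green, red); there is no depth.
- r.calibration(name): a dict with "K" (3x3 intrinsics, pixels), "R" (3x3) and "t" (3): a world point X has camera coordinates R X + t; the wrist camera has in their place "mount" (4x4, takes a point from camera to tool coordinates, whose origin is the TCP and whose axes are the flange's). Camera axes: x right, y down, z forward; pixel columns grow to the right and rows downward; lengths in m; the calibration is good to about 2 mm. A picture is of the moment at which its call begins: read the wrist's pose just before it. calibration takes no time and is no camera call.
- r.close_job(): hands the job in, once; it reports no verdict.
The state is a dict: "time": time; "joint_positions": joint angles; "joint_vel": joint speeds; "joint_torque": joint torques, N m; "ee_pos": TCP position; "eef_rot": TCP orientation; "ft_force": force on the tool from outside, world axes, zero at the start; "torque": the same for the moment, N m; "width": finger opening in m.
Only numpy, scipy, OpenCV 4.12 (cv2) and the standard library are available. Lean on these libraries where they do the work, as an engineer would, in place of code of your own. Each camera call takes 0.05 s, during which the arm holds its last target.

## Working session

There is one attempt and no reset: what is moved stays moved. The work goes in short steps, Python scripts to look and compute and a tool call to move; the robot and the scene stay as the last step left them, time stands still between calls to the robot, and variables do not carry over. Pictures are saved under pics/ and viewed, and the job is handed in when it is done.

Besides the shell and the picture viewer there is one more tool, called after "Emit:" in YAML: its name, and indented under it one key for each argument. send_rows: Moves the arm, as the interface text tells. Scaled input: -1 to 1 covers 0.03 m each way for a shift and 5 degrees each way for a turn. Its arguments: {"type":"object","properties":{"commands":{"type":"array"},"grip_force":{"type":"number"}},"required":["commands"]}

```bash
ls; mkdir -p pics; python3 - <<'E'
from bench import r
import cv2
for n in ["scene","top","wrist"]:
    s=r.read_state(); im=r.camera(n); cv2.imwrite(f"pics/{n}0.png",im)
    c=r.calibration(n); print(n,{k:v for k,v in c.items()})
print(r.read_state(), r.hold_point_z)
E
```

```text
pics
scene {'K': array([[492.81637271,   0.        , 266.72026763],
       [  0.        , 492.81637271, 190.68679158],
       [  0.        ,   0.        ,   1.        ]]), 'R': array([[-0.12683088,  0.99191172, -0.00500718],
       [ 0.81964263,  0.10195797, -0.56372913],
       [-0.55865901, -0.07560236, -0.82594455]]), 't': array([-0.09582636, -0.33747025,  1.66407708])}
top {'K': array([[500.12863785,   0.        , 248.48157906],
       [  0.        , 500.12863785, 193.68737764],
       [  0.        ,   0.        ,   1.        ]]), 'R': array([[-0.01176336, -0.99992883,  0.00199203],
       [-0.97893396,  0.01111022, -0.20387463],
       [ 0.20383799, -0.00434831, -0.97899498]]), 't': array([0.17639509, 0.48006102, 1.38037753])}
wrist {'K': array([[303.00519005,   0.        , 257.78363869],
       [  0.        , 303.00519005, 188.63662199],
       [  0.        ,   0.        ,   1.        ]]), 'mount': array([[ 9.25957159e-04, -9.58720302e-01, -2.84349300e-01,
         7.84426680e-02],
       [ 9.99999502e-01,  9.93678117e-04, -9.39080449e-05,
         1.80240162e-04],
       [ 3.7
[... 197 characters left out ...]
ay([ 1.1003495 ,  0.33270314, -0.06470934,  1.46072043,  0.02160964,
        1.34990426, -0.08848632]), 'joint_vel': array([-1.11656596e-03, -2.37342932e-03,  1.27062153e-05, -2.76599272e-03,
       -2.04912249e-03,  3.15860665e-04,  4.49215958e-04]), 'joint_torque': array([ 3.44706750e-04, -6.23631263e+01,  2.42417108e-02, -3.90140641e+01,
       -6.14782283e-02,  3.73932871e-02,  5.13907116e-05]), 'ee_pos': array([ 0.27052109, -0.56310789,  0.2219648 ]), 'eef_rot': array([ 9.75029057e-01,  2.22076717e-01, -1.39986245e-04, -5.00518696e-04]), 'ft_force': array([-0.32065157,  0.28839442,  1.06678566]), 'torque': array([0.01987191, 0.02136368, 0.06077369]), 'width': 0.08660209174178717} 0.0187
```

View pics/scene0.png

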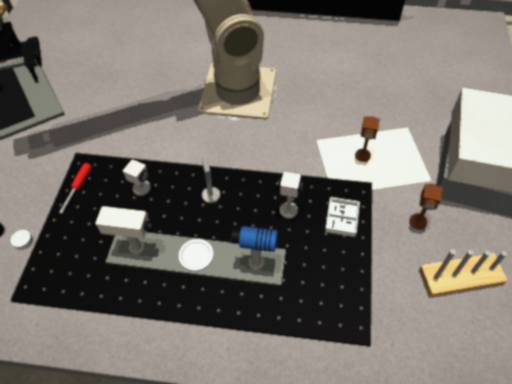

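View pics/top0.png

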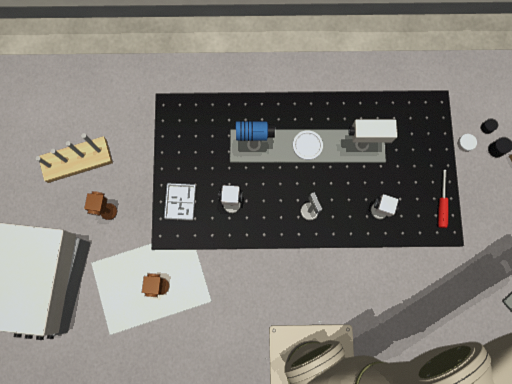

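View pics/wrist0.png

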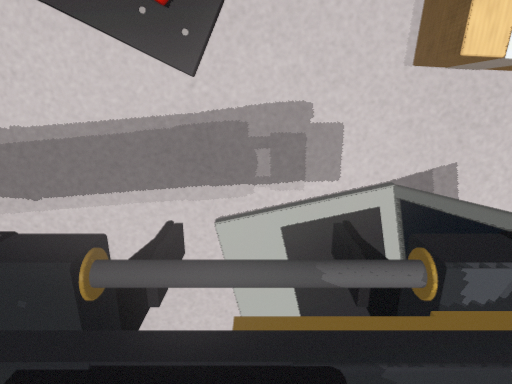

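The two white cube-headed posts are at scene (290,185) / top (231,195) and at scene (135,172) / top (387,206). The mirror is at scene (209,180) / top (313,205), and the brown look-alikes are at scene (370,128) and (431,195). Enlarging crops next.

```bash
python3 - <<'E'
import cv2,numpy as np
s=cv2.imread("pics/scene0.png");t=cv2.imread("pics/top0.png")
f=lambda im,x,y,w=60,h=60,k=6:cv2.resize(im[y:y+h,x:x+w],None,fx=k,fy=k,interpolation=cv2.INTER_CUBIC)
cv2.imwrite("pics/c1.png",np.vstack([np.hstack([f(s,110,150,64,48),f(s,260,165,64,48)]),np.hstack([f(t,360,180,64,48),f(t,205,175,64,48)])]))
cv2.imwrite("pics/c2.png",np.vstack([f(s,90,195,200,90,4)]))
cv2.imwrite("pics/c3.png",np.vstack([f(t,220,105,190,110,4)]))
E
```

```text
(no output)
```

View pics/c1.png

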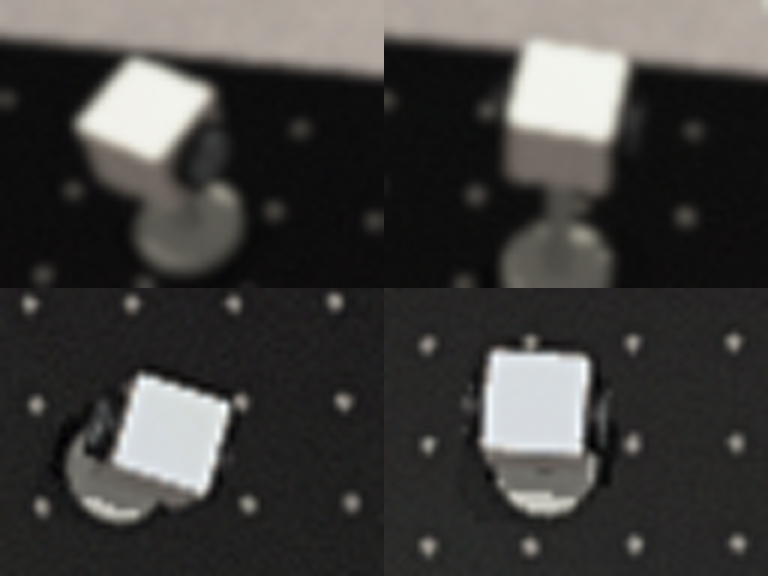

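View pics/c2.png

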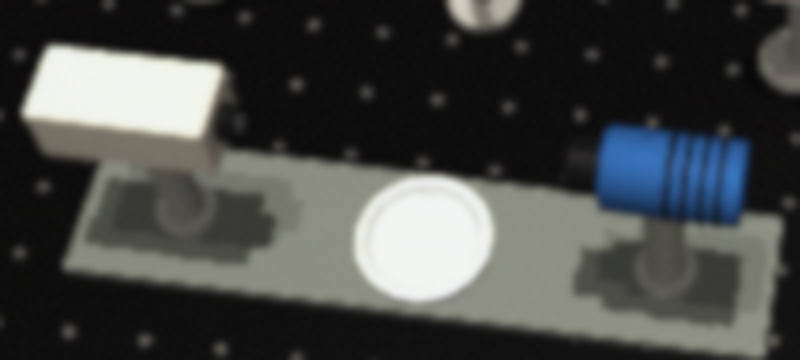

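View pics/c3.png

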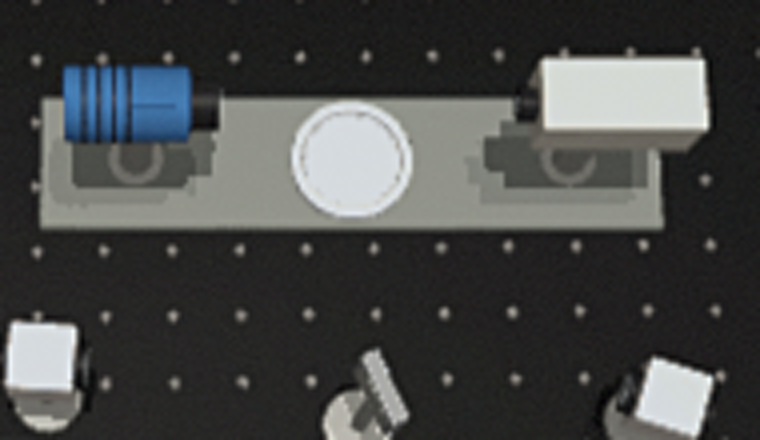

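```bash
cat > h.py <<'E'
import numpy as np,cv2
from scipy.optimize import least_squares
from bench import r
C={n:r.calibration(n) for n in("scene","top")}
def proj(n,X):
    c=C[n];p=np.atleast_2d(X)@c["R"].T+c["t"];p=p@c["K"].T
    return p[:,:2]/p[:,2:]
def tri(ps,pt):
    f=lambda X:np.r_[proj("scene",X)[0]-ps,proj("top",X)[0]-pt]
    o=least_squares(f,[.6,0,.1]);return o.x,o.fun
def cr(pts,x,y,k,ox=0,oy=0): return (np.array(pts,float)-[ox,oy]+.5)/k-.5+[x,y]
E
python3 - <<'E'
from h import *
A_s=cr([(137,57),(216,95),(155,162),(75,124)],110,150,6); A_t=cr([(206,498),(113,463),(140,374),(232,403)],360,180,6,0,288)
B_s=cr([(527,40),(630,60),(612,140),(507,122)],260,165,6,384,0); B_t=cr([(583,455),(482,447),(490,350),(590,355)],205,175,6,384,288)
for nm,s,t in(("A",A_s,A_t),("B",B_s,B_t)):
    P=[tri(a,b)[0] for a,b in zip(s,t)]; print(nm,np.round(P,4), [round(float(np.linalg.norm(P[i]-P[i-1])),4) for i in range(4)])
    sq=.022*np.array([[-1,-1],[-1,1],[1,1],[1,-1]])
    def f(q):
        c,sn=np.cos(q[3]),np.sin(q[3]); X=np.c_[sq@np.array([[c,sn],[-sn,c]])+q[:2],np.full(4,q[2])]
        return np.r_[(proj("scene",X)-s).ravel(),(proj("top",X)-t).ravel()]
    m=np.mean(P,0);o=least_squares(f,[*m,0]);print(np.round(o.x,4),np.degrees(o.x[3]),np.round(o.fun,1))
# seat: outer rim extent centers
ss=cr([(424,237)],90,195,4)[0]; st=cr([(352,159)],220,105,4)[0]
print("seat",tri(ss,st))
# rail corners
print("rail", [np.round(tri(cr([a],90,195,4)[0],cr([b],220,105,4)[0])[0],4) for a,b in (((105,148),(663,228)),((783,217),(40,228)),((770,352),(40,98)),((62,268),(662,100)))])
E
```

```text
A [[ 0.4076 -0.2243  0.1083]
 [ 0.4241 -0.183   0.1077]
 [ 0.4652 -0.1987  0.1089]
 [ 0.4508 -0.2392  0.1115]] [0.0458, 0.0445, 0.044, 0.043]
[ 0.437  -0.2113  0.1091 -0.3646] -20.889991614522106 [ 0.4  0.2  0.2 -0.2  0.6  0.1  0.9  0.3  0.4 -0.5  0.4 -0.2  0.6 -0.2
  0.7  0.4]
B [[0.436  0.1982 0.1602]
 [0.4403 0.2427 0.1589]
 [0.4836 0.239  0.16  ]
 [0.4806 0.1946 0.1611]] [0.0447, 0.0448, 0.0434, 0.0445]
[ 0.4601  0.2186  0.1601 -0.0843] -4.830382244688804 [ 0.7  0.2  0.3 -0.3  0.4  0.1  0.7  0.1  0.5 -0.2  0.6 -0.   0.6 -0.2
  0.6  0.2]
seat (array([ 0.63387254, -0.00797682,  0.02860205]), array([ 0.52894757,  0.05065343,  0.59442704, -0.09840882]))
rail [array([ 0.5845, -0.2423,  0.0079]), array([0.5857, 0.2231, 0.0203]), array([0.6846, 0.224 , 0.0258]), array([ 0.6804, -0.2419,  0.0182])]
```

B at scene (290,185) / top (231,195) is the tall one: its top is at z = 0.160, its edges measure 44 mm, and its tubes point along ±y. A is the short one, with its top at 0.109. I'll approach high over the bystanders.

Emit:
send_rows:
  commands:
    - [0.5, 0.8, 0.6, 0, 0, 0.8, -1]
    - [0.6, 1, 0.6, 0, 0, 1, -1]
    - [0.6, 1, 0.5, 0, 0, 1, -1]
    - [0.6, 1, 0.5, 0, 0, 1, -1]
    - [0.6, 1, 0.5, 0, 0, 1, -1]
    - [0.6, 1, 0.3, 0, 0, 1, -1]
    - [0.6, 1, 0, 0, 0, 1, -1]
    - [0.6, 1, 0, 0, 0, 1, -1]
    - [0.6, 1, 0, 0, 0, 1, -1]
    - [0.5, 1, 0, 0, 0, 1, -1]

```text
time: 0.98
ee_pos: [0.4414, -0.2605, 0.3119]
eef_rot: [0.789, 0.615, -0.005, -0.001]
ft_force: [0.8, 0.2, -0.2]
width: 0.0869
```

Emit:
send_rows:
  commands:
    - [0.2, 1, 0, 0, 0, 0.5, -1]
    - [0.1, 1, 0, 0, 0, 0.5, -1]
    - [0, 1, 0, 0, 0, 0.5, -1]
    - [0, 1, 0, 0, 0, 0, -1]
    - [0, 1, 0, 0, 0, 0, -1]
    - [0, 1, 0, 0, 0, 0, -1]
    - [0, 1, 0, 0, 0, 0, -1]
    - [0, 0.8, 0, 0, 0, 0, -1]
    - [0, 0.3, 0, 0, 0, 0, -1]
    - [0, 0, 0, 0, 0, 0, -1]

```text
time: 1.82
ee_pos: [0.4503, 0.0033, 0.3104]
eef_rot: [0.738, 0.675, -0.005, -0.001]
ft_force: [-0.1, -0.4, 0.4]
width: 0.0872
```

Emit:
send_rows:
  commands:
    - [0, 0.5, 0, 0, 0, 0, -1]
    - [0, 1, 0, 0, 0, 0, -1]
    - [0, 1, 0, 0, 0, 0, -1]
    - [0.1, 1, 0, 0, 0, 0, -1]
    - [0.1, 1, 0, 0, 0, 0, -1]
    - [0, 1, 0, 0, 0, 0, -1]
    - [0.1, 0.5, 0, 0, 0, 0, -1]
    - [0, 0.3, 0, 0, 0, 0, -1]
    - [0, 0, 0, 0, 0, 0, -1]
    - [0, 0, 0, 0, 0, 0, -1]

```text
time: 2.65
ee_pos: [0.4628, 0.184, 0.3084]
eef_rot: [0.744, 0.668, -0.007, -0.001]
ft_force: [-0.0, 0.9, -1.3]
width: 0.0865
```

```bash
python3 - <<'E'
from h import *
s=r.read_state(); im=r.camera("wrist"); cv2.imwrite("pics/w1.png",im); np.save("w1.npy",np.r_[s["ee_pos"],s["eef_rot"]]);print(s["ee_pos"],s["eef_rot"],s["joint_positions"])
E
```

```text
[0.46278313 0.18399812 0.30836877] [ 0.74411668  0.66801169 -0.00707828 -0.00080026] [ 0.342404    0.09140298 -0.85692427  1.59911875  0.07074512  1.49691711
 -0.62635391]
```

View pics/w1.png

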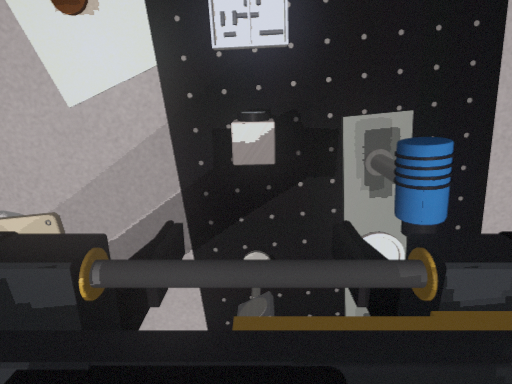

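The tall post's cube top is at wrist pixels (231-275, 120-164), with its tube pointing up in the image (+y). I'll measure it with this camera.

```bash
cat >> h.py <<'E'
from scipy.spatial.transform import Rotation as Ro
W=r.calibration("wrist")
def wproj(pose,X):
    T=np.eye(4);T[:3,:3]=Ro.from_quat(pose[3:]).as_matrix();T[:3,3]=pose[:3]
    M=np.linalg.inv(T@W["mount"]);p=np.atleast_2d(X)@M[:3,:3].T+M[:3,3];p=p@W["K"].T
    return p[:,:2]/p[:,2:]
E
python3 - <<'E'
from h import *
im=cv2.imread("pics/w1.png");pose=np.load("w1.npy")
cv2.imwrite("pics/w1c.png",cv2.resize(im[100:180,210:300],None,fx=8,fy=7.5,interpolation=cv2.INTER_CUBIC))
sq=.022*np.array([[-1,-1],[-1,1],[1,1],[1,-1]])
a=np.radians(-4.83);X=np.c_[sq@np.array([[np.cos(a),np.sin(a)],[-np.sin(a),np.cos(a)]])+[.4601,.2186],np.full(4,.1601)]
print(wproj(pose,X)); Rm=Ro.from_quat(pose[3:]).as_matrix();print(Rm)
E
```

```text
[[232.31453182 163.77939883]
 [230.24816177 120.81512137]
 [274.12016244 119.84128663]
 [274.4027921  162.94470347]]
[[ 0.10742055  0.99414596 -0.0116033 ]
 [ 0.99416862 -0.10751948 -0.00826577]
 [-0.00946497 -0.01064772 -0.99989852]]
```

View pics/w1c.png

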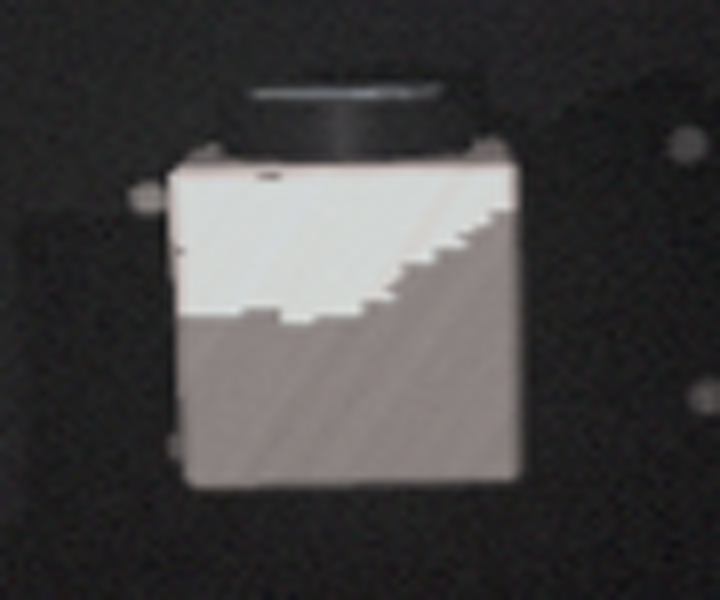

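Emit:
send_rows:
  commands:
    - [-0.05, 0.8, 0, 0.1, -0.13, 0.27, -1]
    - [0, 0.3, 0, 0, 0, 0, -1]
    - [0, 0, -0.5, 0, 0, 0, -1]
    - [0, 0, -1, 0, 0, 0, -1]
    - [0, 0, -1, 0, 0, 0, -1]
    - [0, 0, -0.5, 0, 0, 0, -1]
    - [0, 0, 0, 0, 0, 0, -1]
    - [0, 0, 0, 0, 0, 0, -1]

```text
time: 3.37
ee_pos: [0.4656, 0.2056, 0.2158]
eef_rot: [0.742, 0.67, -0.001, 0.003]
ft_force: [0.3, 0.4, -0.1]
width: 0.0874
```

```bash
cat >> h.py <<'E'
def st(x,y,z,yaw):
    s=r.read_state();R=Ro.from_quat(s["eef_rot"])
    y=np.array([x,y,z])-s["ee_pos"]
    D=Ro.from_euler("z",yaw,degrees=True)*Ro.from_matrix(np.diag([1,-1,-1.]))
    print("pos",s["ee_pos"].round(4),"shift units",(y/.03).round(2),"turn units",np.round(np.degrees((D*R.inv()).as_rotvec())/5,2),"F",s["ft_force"].round(1),"T",s["torque"].round(2),"w",round(s["width"],4),"t",s["time"])
E
python3 -c "
from h import *
st(.4602,.218,.119,85.3)"
```

```text
pos [0.4656 0.2056 0.2158] shift units [-0.18  0.41 -3.23] turn units [0.06 0.02 0.23] F [ 0.3  0.4 -0.1] T [-0.01 -0.1   0.  ] w 0.0874 t 3.3667
```

Emit:
send_rows:
  commands:
    - [-0.2, 0.45, 0, 0.06, 0.02, 0.25, -1]
    - [0, 0, 0, 0, 0, 0, -1]
    - [0, 0, 0, 0, 0, 0, -1]

```text
time: 3.62
ee_pos: [0.4608, 0.219, 0.2185]
eef_rot: [0.735, 0.678, 0.001, 0.001]
ft_force: [0.3, -1.2, 0.7]
width: 0.0869
```

```bash
python3 -c "
from h import *
st(.4602,.218,.119,85.3)"
```

```text
pos [0.4608 0.219  0.2185] shift units [-0.02 -0.03 -3.32] turn units [-0.    0.03 -0.01] F [ 0.3 -1.2  0.7] T [-0.01 -0.11 -0.02] w 0.0869 t 3.6167
```

Aligned. Descend.

Emit:
send_rows:
  commands:
    - [0, 0, -0.4, 0, 0.02, 0, -1]
    - [0, 0, -0.8, 0, 0, 0, -1]
    - [0, 0, -0.8, 0, 0, 0, -1]
    - [0, 0, -0.8, 0, 0, 0, -1]
    - [0, 0, -0.4, 0, 0, 0, -1]
    - [0, 0, 0, 0, 0, 0, -1]
    - [0, 0, 0, 0, 0, 0, -1]

```text
time: 4.2
ee_pos: [0.4627, 0.2199, 0.1199]
eef_rot: [0.735, 0.678, 0.004, 0.002]
ft_force: [-0.3, 0.9, 0.8]
width: 0.087
```

```bash
python3 -c "
from h import *
st(.4602,.218,.119,85.3)"
```

```text
pos [0.4627 0.2199 0.1199] shift units [-0.08 -0.06 -0.03] turn units [-0.03  0.1  -0.01] F [-0.3  0.9  0.8] T [-0.02 -0.1  -0.03] w 0.087 t 4.2
```

Emit:
send_rows:
  commands:
    - [-0.07, -0.06, -0.03, -0.03, 0.1, 0, -1]
    - [0, 0, 0, 0, 0, 0, -1]

```text
time: 4.37
ee_pos: [0.4609, 0.2182, 0.12]
eef_rot: [0.735, 0.678, -0.0, -0.0]
ft_force: [0.1, 0.7, -0.5]
width: 0.0868
```

```bash
python3 -c "
from h import *
st(.4602,.218,.119,85.3)
cv2.imwrite('pics/w2.png',r.camera('wrist'))"
```

```text
pos [0.4609 0.2182 0.12  ] shift units [-0.02 -0.01 -0.03] turn units [ 0.   -0.   -0.01] F [ 0.1  0.7 -0.5] T [-0.03 -0.12  0.03] w 0.0868 t 4.3667
```

View pics/w2.png

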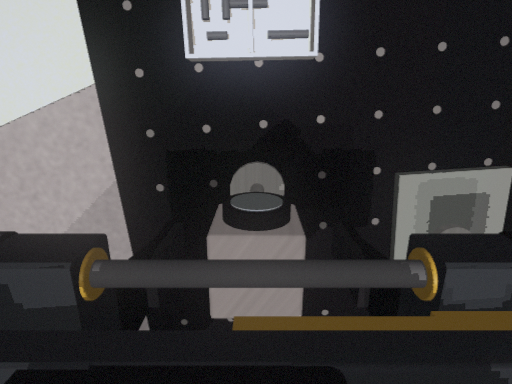

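The cube sits centred between the fingers (x about 256), and both fingers clear it. Closing now.

Emit:
send_rows:
  commands:
    - [0, 0, 0, 0, 0, 0, 0]
    - [0, 0, 0, 0, 0, 0, 0.2]
    - [0, 0, 0, 0, 0, 0, 0.4]
    - [0, 0, 0, 0, 0, 0, 0.6]
    - [0, 0, 0, 0, 0, 0, 1]
    - [0, 0, 0, 0, 0, 0, 1]
    - [0, 0, 0, 0, 0, 0, 1]
    - [0, 0, 0, 0, 0, 0, 1]
  grip_force: 12

```text
time: 5.08
ee_pos: [0.4627, 0.2192, 0.123]
eef_rot: [0.735, 0.678, 0.002, 0.001]
ft_force: [-0.7, 0.2, -0.3]
width: 0.0442
```

Emit:
send_rows:
  commands:
    - [0, 0, 0, 0, 0, 0, 1]
    - [0, 0, 0, 0, 0, 0, 1]
    - [0, 0, 0, 0, 0, 0, 1]
  grip_force: 35

```text
time: 5.33
ee_pos: [0.4626, 0.2192, 0.1229]
eef_rot: [0.735, 0.678, 0.002, 0.001]
ft_force: [-0.7, 0.0, 0.9]
width: 0.0439
```

```bash
python3 -c "
from h import *
st(.4602,.218,.200,85.3)"
```

```text
pos [0.4626 0.2192 0.1229] shift units [-0.08 -0.04  2.57] turn units [-0.01  0.06 -0.01] F [-0.7  0.   0.9] T [-0.    0.    0.02] w 0.0439 t 5.3333
```

```bash
python3 - <<'E'
from h import *
out={}
for n,(x,y,w,h) in (("scene",(170,230,60,50)),("top",(285,125,45,40))):
    im=cv2.imread(f"pics/{n}0.png");g=im.min(2)
    m=np.zeros_like(g);m[y:y+h,x:x+w]=(g[y:y+h,x:x+w]>195)*255
    c=max(cv2.findContours(m,0,1)[0],key=cv2.contourArea);h_=cv2.convexHull(c)
    print(n,cv2.boundingRect(c),cv2.contourArea(c),cv2.fitEllipse(c)); out[n]=c[:,0].astype(float)
# fit: rim-top circle radius .045 at (x,y,z)
th=np.linspace(0,2*np.pi,180,endpoint=False)
from scipy.spatial import cKDTree
for z in (.02,.024,.028,.032):
    def f(q,z=z):
        X=np.c_[q[0]+q[2]*np.cos(th),q[1]+q[2]*np.sin(th),np.full(180,z)]
        e=[]
        for n in out: e.append(cKDTree(proj(n,X)).query(out[n])[0])
        return np.concatenate(e)
    o=least_squares(f,[.634,-.008,.045]);print(z,o.x.round(4),o.cost)
# rail corners: level rectangle
S=cr([(105,148),(783,217),(770,352),(62,268)],90,195,4);T=cr([(663,228),(40,228),(40,98),(662,100)],220,105,4)
def f(q):
    c,s=np.cos(q[3]),np.sin(q[3]);L=np.array([[-q[5],-q[4]],[-q[5],q[4]],[q[5],q[4]],[q[5],-q[4]]])
    X=np.c_[L@np.array([[c,s],[-s,c]])+q[:2],np.full(4,q[2])]
    return np.r_[(proj("scene",X)-S).ravel(),(proj("top",X)-T).ravel()]
o=least_squares(f,[.634,0,.02,0,.23,.05]);print("rail",o.x.round(4),np.degrees(o.x[3]),o.fun.round(1))
E
```

```text
scene (179, 239, 34, 31) 780.0 ((195.4610595703125, 254.1679229736328), (29.35500717163086, 33.88525390625), 72.80074310302734)
top (293, 131, 30, 28) 621.0 ((307.53515625, 144.39700317382812), (27.319459915161133, 29.03554344177246), 107.73286437988281)
0.02 [ 0.6326 -0.0097  0.0433] 89.78346594938299
0.024 [ 0.6332 -0.0091  0.0432] 46.801669942249376
0.028 [ 0.634  -0.0083  0.0431] 28.955718921685097
0.032 [ 0.6345 -0.0075  0.043 ] 35.96363905617728
rail [ 0.6339 -0.0085  0.0182 -0.0037  0.2321  0.0483] -0.2129989755237259 [ 0.7 -1.6  0.9  0.7 -0.   0.6  0.3  0.4  1.4 -1.2  0.6 -0.1  0.5  1.3
 -0.5 -0.3]
```

Emit:
send_rows:
  commands:
    - [0, 0, 0.2, 0, 0.03, 0, 1]
    - [0, 0, 0.4, 0, 0, 0, 1]
    - [0, 0, 0.6, 0, 0, 0, 1]
    - [0, 0, 0.7, 0, 0, 0, 1]
    - [0, 0, 0.7, 0, 0, 0, 1]
    - [0, 0, 0.6, 0, 0, 0, 1]
    - [0, 0, 0.5, 0, 0, 0, 1]
    - [0, 0, 0.3, 0, 0, 0, 1]
    - [0, 0, 0, 0, 0, 0, 1]
    - [0, 0, 0, 0, 0, 0, 1]
  grip_force: 45

```text
time: 6.17
ee_pos: [0.4587, 0.2181, 0.2515]
eef_rot: [0.735, 0.679, -0.001, -0.001]
ft_force: [0.1, 0.3, -4.8]
width: 0.0441
```

```bash
python3 -c "
from h import *
st(.56,-.008,.24,89.6)
cv2.imwrite('pics/s1.png',r.camera('scene'))
cv2.imwrite('pics/w3.png',r.camera('wrist'))"
```

```text
pos [0.4587 0.2181 0.2515] shift units [ 3.38 -7.54 -0.38] turn units [ 0.01 -0.04  0.83] F [ 0.1  0.3 -4.8] T [ 0.01 -0.12 -0.03] w 0.0441 t 6.1667
```

View pics/s1.png

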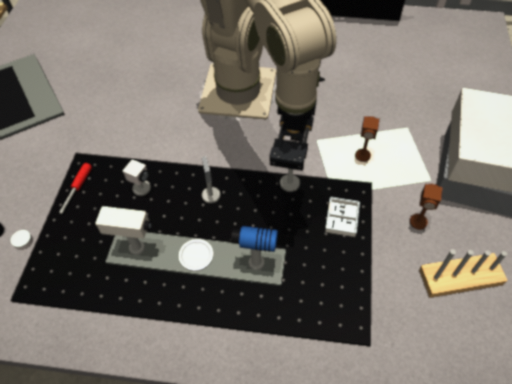

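View pics/w3.png

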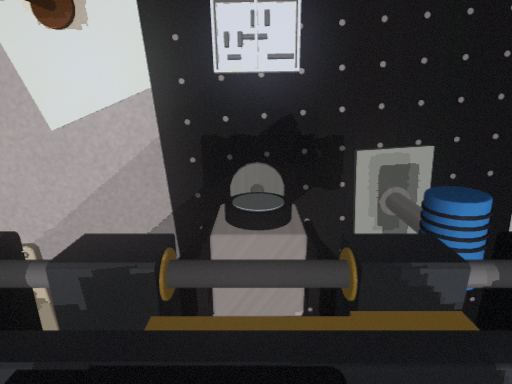

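The post is held upright: the foot stays at wrist (257,188), the same position as before the lift. Carrying it over.

Emit:
send_rows:
  commands:
    - [0.1, -0.25, 0, 0, 0, 0.05, 1]
    - [0.25, -0.5, 0, 0, 0, 0.1, 1]
    - [0.35, -0.75, 0, 0, 0, 0.1, 1]
    - [0.4, -0.8, 0, 0, 0, 0.1, 1]
    - [0.4, -0.8, 0, 0, 0, 0.1, 1]
    - [0.4, -0.8, 0, 0, 0, 0.1, 1]
    - [0.4, -0.8, 0, 0, 0, 0.1, 1]
    - [0.4, -0.8, 0, 0, 0, 0.1, 1]
    - [0.4, -0.8, 0, 0, 0, 0.1, 1]
    - [0.3, -0.6, 0, 0, 0, 0, 1]

```text
time: 7.1
ee_pos: [0.5577, -0.0004, 0.2412]
eef_rot: [0.703, 0.711, -0.008, -0.006]
ft_force: [-0.7, 0.6, -2.8]
width: 0.0441
```

Emit:
send_rows:
  commands:
    - [0.2, -0.4, 0, 0, 0, 0, 1]
    - [0, 0, 0, 0, 0, 0, 1]
    - [0, 0, 0, 0, 0, 0, 1]

```text
time: 7.35
ee_pos: [0.5641, -0.0207, 0.2373]
eef_rot: [0.706, 0.708, -0.01, -0.008]
ft_force: [0.2, 0.9, -5.2]
width: 0.0438
```

```bash
python3 -c "
from h import *
st(.634,-.008,.24,89.6)"
```

```text
pos [ 0.5641 -0.0207  0.2373] shift units [2.33 0.42 0.09] turn units [ 0.03 -0.29 -0.12] F [ 0.2  0.9 -5.2] T [ 0.11 -0.21 -0.01] w 0.0438 t 7.35
```

Emit:
send_rows:
  commands:
    - [0.3, 0.2, 0.05, 0.02, -0.15, -0.06, 1]
    - [0.5, 0.2, 0.05, 0, -0.1, -0.04, 1]
    - [0.6, 0, 0, 0, 0, 0, 1]
    - [0.5, 0, 0, 0, 0, 0, 1]
    - [0.3, 0, 0, 0, 0, 0, 1]
    - [0, 0, 0, 0, 0, 0, 1]
    - [0, 0, 0, 0, 0, 0, 1]

```text
time: 7.93
ee_pos: [0.6328, 0.0024, 0.24]
eef_rot: [0.706, 0.708, 0.001, -0.001]
ft_force: [0.8, 0.1, -4.2]
width: 0.044
```

```bash
python3 -c "
from h import *
st(.634,-.008,.15,89.6)"
```

```text
pos [0.6328 0.0024 0.24  ] shift units [ 0.04 -0.35 -3.  ] turn units [-0.03 -0.01 -0.11] F [ 0.8  0.1 -4.2] T [ 0.02 -0.11 -0.05] w 0.044 t 7.9333
```

Emit:
send_rows:
  commands:
    - [0.04, -0.35, -0.2, -0.03, 0, -0.1, 1]
    - [0, 0, -0.5, 0, 0, 0, 1]
    - [0, 0, -0.6, 0, 0, 0, 1]
    - [0, 0, -0.6, 0, 0, 0, 1]
    - [0, 0, -0.4, 0, 0, 0, 1]
    - [0, 0, 0, 0, 0, 0, 1]
    - [0, 0, 0, 0, 0, 0, 1]

```text
time: 8.52
ee_pos: [0.6315, -0.0089, 0.1684]
eef_rot: [0.709, 0.705, -0.0, 0.001]
ft_force: [-0.8, 0.3, -3.2]
width: 0.0434
```

```bash
python3 -c "
from h import *
st(.634,-.008,.14,89.6)
a=r.camera('scene');b=r.camera('top');c=r.camera('wrist')
cv2.imwrite('pics/w4.png',c)
f=lambda im,x,y:cv2.resize(im[y:y+90,x:x+130],None,fx=6,fy=3.2*2,interpolation=cv2.INTER_CUBIC)
cv2.imwrite('pics/s4.png',f(a,130,190));cv2.imwrite('pics/t4.png',f(b,240,100))"
```

```text
pos [ 0.6315 -0.0089  0.1684] shift units [ 0.08  0.03 -0.95] turn units [ 0.02  0.02 -0.  ] F [-0.8  0.3 -3.2] T [-0.06 -0.12 -0.02] w 0.0434 t 8.5167
```

View pics/w4.png

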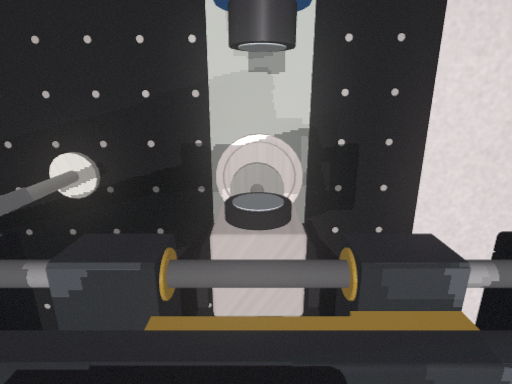

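View pics/s4.png

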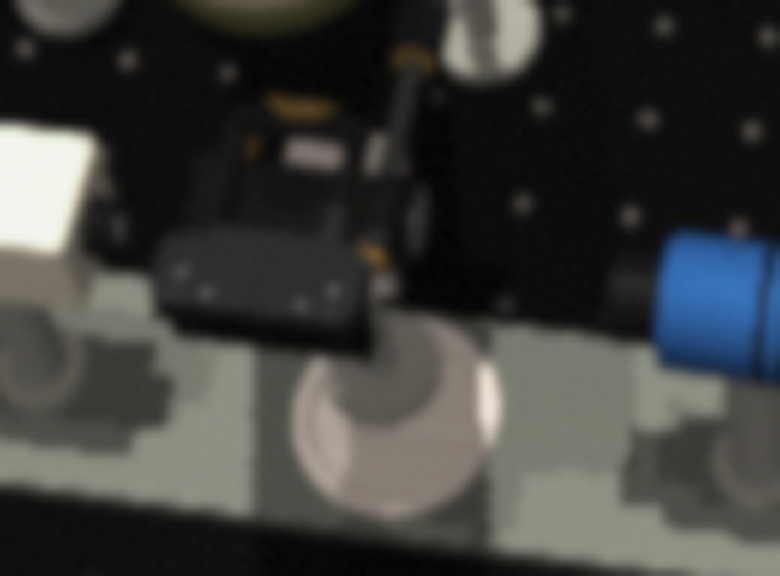

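The foot is centred over the dish in the wrist view (foot 257, dish 259). Lowering gently.

Emit:
send_rows:
  commands:
    - [0.08, 0.03, -0.2, 0.02, 0.02, 0, 1]
    - [0, 0, -0.3, 0, 0, 0, 1]
    - [0, 0, -0.2, 0, 0, 0, 1]
    - [0, 0, 0, 0, 0, 0, 1]

```text
time: 9.0
ee_pos: [0.6365, -0.0074, 0.1491]
eef_rot: [0.709, 0.705, 0.002, 0.002]
ft_force: [0.2, 0.9, -4.7]
width: 0.0433
```

```bash
python3 -c "
from h import *
st(.634,-.008,.137,89.6)"
```

```text
pos [ 0.6365 -0.0074  0.1491] shift units [-0.08 -0.02 -0.4 ] turn units [-0.    0.07 -0.  ] F [ 0.2  0.9 -4.7] T [-0.04 -0.02 -0.01] w 0.0433 t 9.0
```

Emit:
send_rows:
  commands:
    - [-0.07, -0.02, -0.15, 0, 0.06, 0, 1]
    - [0, 0, -0.15, 0, 0, 0, 1]
    - [0, 0, 0, 0, 0, 0, 1]

```text
time: 9.25
ee_pos: [0.634, -0.0079, 0.1387]
eef_rot: [0.709, 0.705, 0.0, -0.0]
ft_force: [0.3, -0.3, -3.8]
width: 0.0438
```

```bash
python3 -c "
from h import *
st(.634,-.008,.137,89.6)"
```

```text
pos [ 0.634  -0.0079  0.1387] shift units [-0.   -0.   -0.06] turn units [-0.01 -0.   -0.01] F [ 0.3 -0.3 -3.8] T [ 0.02 -0.05  0.03] w 0.0438 t 9.25
```

Perfectly level. Feeling for the floor in small steps.

Emit:
send_rows:
  commands:
    - [0, 0, -0.08, 0, 0, 0, 1]
    - [0, 0, 0, 0, 0, 0, 1]

```text
time: 9.42
ee_pos: [0.6342, -0.0078, 0.1364]
eef_rot: [0.709, 0.705, 0.0, -0.0]
ft_force: [0.1, 0.3, -4.2]
width: 0.0437
```

Emit:
send_rows:
  commands:
    - [0, 0, -0.08, 0, 0, 0, 1]
    - [0, 0, 0, 0, 0, 0, 1]

```text
time: 9.58
ee_pos: [0.6349, -0.0075, 0.1368]
eef_rot: [0.709, 0.705, 0.001, 0.001]
ft_force: [0.9, 0.1, -4.7]
width: 0.0434
```

Emit:
send_rows:
  commands:
    - [0, 0, -0.1, 0, 0, 0, 1]
    - [0, 0, 0, 0, 0, 0, 1]

```text
time: 9.75
ee_pos: [0.6358, -0.0072, 0.1365]
eef_rot: [0.709, 0.705, 0.002, 0.002]
ft_force: [-0.0, 0.3, -4.3]
width: 0.044
```

Emit:
send_rows:
  commands:
    - [0, 0, -0.1, 0, 0, 0, 1]
    - [0, 0, 0, 0, 0, 0, 1]

```text
time: 9.92
ee_pos: [0.6369, -0.0072, 0.1364]
eef_rot: [0.71, 0.705, 0.003, 0.003]
ft_force: [0.1, -0.9, -4.6]
width: 0.0435
```

Small steps are being lost to hold drift, and there's no contact yet. I'll use slightly larger steps and correct the tilt.

Emit:
send_rows:
  commands:
    - [-0.1, -0.03, -0.1, 0, 0.08, 0, 1]
    - [0, 0, -0.12, 0, 0, 0, 1]

```text
time: 10.08
ee_pos: [0.6371, -0.0073, 0.1356]
eef_rot: [0.71, 0.705, 0.003, 0.004]
ft_force: [-16.4, -2.7, 39.9]
width: 0.0439
```

```bash
python3 -c "
from h import *
st(.634,-.008,.134,89.6)"
```

```text
pos [ 0.6371 -0.0073  0.1356] shift units [-0.1  -0.02 -0.05] turn units [0.01 0.12 0.  ] F [-16.4  -2.7  39.9] T [-0.5   5.32  0.05] w 0.0439 t 10.0833
```

Contact made, the foot is on the floor. Relieving the pressure and levelling.

Emit:
send_rows:
  commands:
    - [0, 0, 0.06, 0, 0.06, 0, 1]
    - [0, 0, 0, 0, 0, 0, 1]

```text
time: 10.25
ee_pos: [0.6375, -0.0073, 0.1383]
eef_rot: [0.71, 0.705, 0.002, 0.003]
ft_force: [-0.3, 0.6, -4.3]
width: 0.0439
```

```bash
python3 -c "
from h import *
st(.634,-.008,.137,89.6)"
```

```text
pos [ 0.6375 -0.0073  0.1383] shift units [-0.12 -0.02 -0.04] turn units [0.02 0.07 0.  ] F [-0.3  0.6 -4.3] T [ 0.03 -0.13 -0.03] w 0.0439 t 10.25
```

Emit:
send_rows:
  commands:
    - [-0.12, -0.02, 0, 0.02, 0.08, 0, 1]
    - [0, 0, 0, 0, 0, 0, 1]

```text
time: 10.42
ee_pos: [0.6331, -0.0081, 0.1367]
eef_rot: [0.71, 0.705, -0.001, -0.001]
ft_force: [1.4, -0.2, -4.7]
width: 0.0438
```

```bash
python3 -c "
from h import *
st(.634,-.008,.1365,89.6)"
```

```text
pos [ 0.6331 -0.0081  0.1367] shift units [ 0.03  0.   -0.01] turn units [-0.01 -0.03  0.  ] F [ 1.4 -0.2 -4.7] T [ 0.01 -0.12  0.01] w 0.0438 t 10.4167
```

Emit:
send_rows:
  commands:
    - [0, 0, -0.05, 0, 0, 0, 1]

```text
time: 10.5
ee_pos: [0.6332, -0.008, 0.1358]
eef_rot: [0.71, 0.705, -0.001, -0.001]
ft_force: [-7.0, -0.6, 22.8]
width: 0.0435
```

```bash
python3 -c "
from h import *
st(.634,-.008,.1365,89.6)"
```

```text
pos [ 0.6332 -0.008   0.1358] shift units [ 0.03 -0.    0.02] turn units [-0.01 -0.03  0.  ] F [-7.  -0.6 22.8] T [-0.03  2.   -0.03] w 0.0435 t 10.5
```

The foot is down (23 N) and level within 0.2°. Easing the grip first, then opening.

Emit:
send_rows:
  commands:
    - [0, 0, 0.01, 0, 0, 0, 1]
    - [0, 0, 0, 0, 0, 0, 1]
  grip_force: 4

```text
time: 10.67
ee_pos: [0.6331, -0.008, 0.1359]
eef_rot: [0.71, 0.705, -0.001, -0.001]
ft_force: [-1.2, -0.2, 2.1]
width: 0.0441
```

```bash
python3 -c "
from h import *
st(.634,-.008,.1365,89.6)
cv2.imwrite('pics/w5.png',r.camera('wrist'))
a=r.camera('scene')
cv2.imwrite('pics/s5.png',cv2.resize(a[190:280,130:260],None,fx=6,fy=6,interpolation=cv2.INTER_CUBIC))"
```

```text
pos [ 0.6331 -0.008   0.1359] shift units [0.03 0.   0.02] turn units [-0.01 -0.03  0.  ] F [-1.2 -0.2  2.1] T [-0.01  0.19  0.01] w 0.0441 t 10.6667
```

View pics/w5.png

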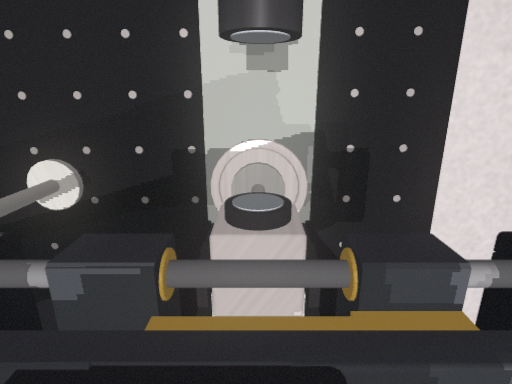

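View pics/s5.png

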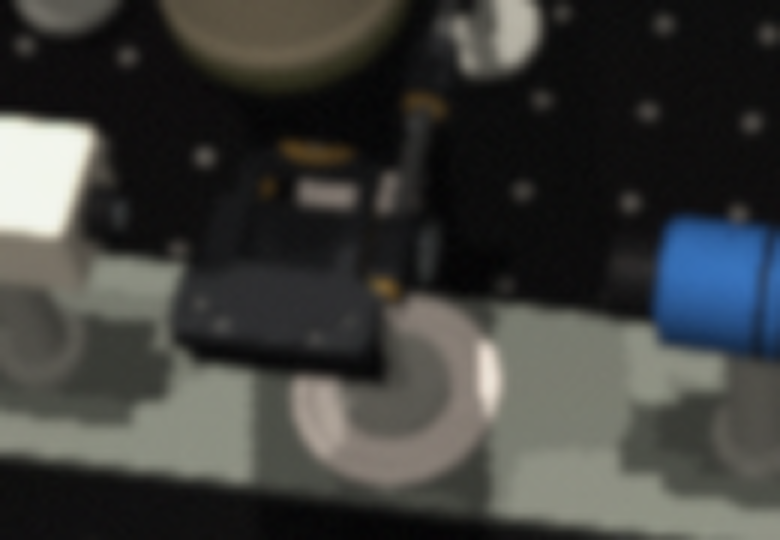

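The foot stands concentric in the dish and the contact force is only 2 N. Opening.

Emit:
send_rows:
  commands:
    - [0, 0, 0, 0, 0, 0, -0.1]
    - [0, 0, 0, 0, 0, 0, -0.3]
    - [0, 0, 0, 0, 0, 0, -0.6]
    - [0, 0, 0, 0, 0, 0, -1]
    - [0, 0, 0, 0, 0, 0, -1]
    - [0, 0, 0, 0, 0, 0, -1]
    - [0, 0, 0, 0, 0, 0, -1]

```text
time: 11.35
ee_pos: [0.6337, -0.0081, 0.1356]
eef_rot: [0.71, 0.704, -0.0, -0.001]
ft_force: [-0.2, 0.2, 0.2]
width: 0.0798
```

```bash
python3 -c "
from h import *
st(.634,-.008,.25,89.6)
cv2.imwrite('pics/w6.png',r.camera('wrist'))"
```

```text
pos [ 0.6337 -0.0081  0.1356] shift units [0.01 0.   3.81] turn units [-0.01 -0.01  0.  ] F [-0.2  0.2  0.2] T [-0.02 -0.11 -0.01] w 0.0798 t 11.35
```

View pics/w6.png

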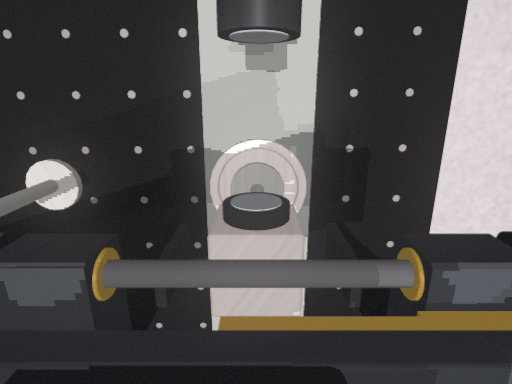

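It stands free and the fingers are clear on both sides. Rising straight up.

Emit:
send_rows:
  commands:
    - [0, 0, 0.3, 0, 0, 0, -1]
    - [0, 0, 0.5, 0, 0, 0, -1]
    - [0, 0, 0.6, 0, 0, 0, -1]
    - [0, 0, 0.7, 0, 0, 0, -1]
    - [0, 0, 0.8, 0, 0, 0, -1]
    - [0, 0, 0.8, 0, 0, 0, -1]
    - [0, 0, 0.8, 0, 0, 0, -1]
    - [0, 0, 0.5, 0, 0, 0, -1]
    - [0, 0, 0, 0, 0, 0, -1]
    - [0, 0, 0, 0, 0, 0, -1]

```text
time: 12.23
ee_pos: [0.6316, -0.0074, 0.2979]
eef_rot: [0.709, 0.705, 0.001, -0.001]
ft_force: [-0.6, -0.2, -0.2]
width: 0.087
```

```bash
python3 -c "
from h import *
st(.634,-.008,.3,89.6)
cv2.imwrite('pics/s7.png',r.camera('scene'));cv2.imwrite('pics/w7.png',r.camera('wrist'))"
```

```text
pos [ 0.6316 -0.0074  0.2979] shift units [ 0.08 -0.02  0.07] turn units [-0.02 -0.   -0.01] F [-0.6 -0.2 -0.2] T [ 0.05 -0.09  0.01] w 0.087 t 12.2333
```

View pics/s7.png

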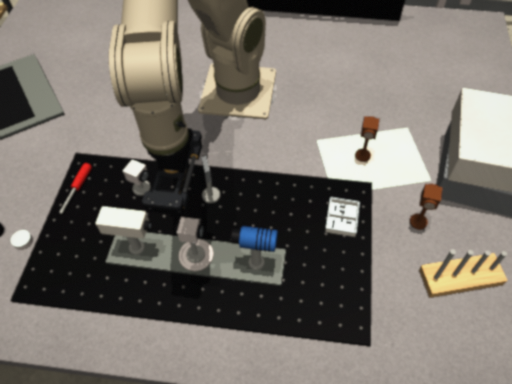

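View pics/w7.png

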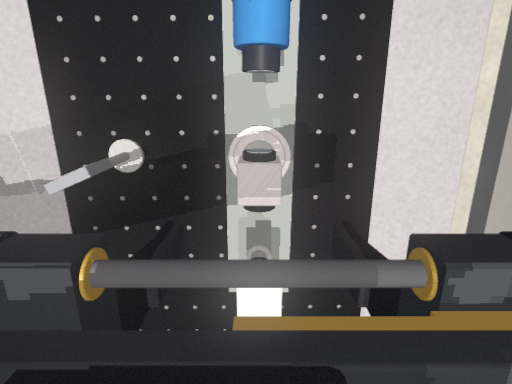

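The post stands upright in the dish, in line with the lamp and camera. The short post (135,172) and the mirror (209,180) haven't moved. Handing in.

```bash
python3 -c "
from h import *
a=cv2.imread('pics/scene0.png').astype(int);b=cv2.imread('pics/s7.png').astype(int)
print(abs(a-b)[160:205,115:160].mean(),abs(a-b)[180:205,195:225].mean())
print(r.close_job())"
```

```text
4.9269135802469135 10.80311111111111
the job is handed in; nothing more can be done
None
```

The tall lens post now stands upright in the round seat, with its lens along the lamp-to-camera line. I handed the job in at about 12.3 s on the robot's clock.

- **Which post:** The two candidates had cube tops at 0.160 m and 0.109 m, so I took the taller one. I gripped it on its bare faces and carried it upright.
- **Setting down:** I set the foot down under force feedback. The first touch pressed at about 40 N through the post, with the tool about 0.6° off level. I backed off, levelled it and set it down again at about 23 N. I eased the contact to about 2 N before opening the fingers.
- **Post after release:** The last wrist and scene pictures show the foot concentric in the dish and the cube square to the rail. The robot is clear above it, with the tool force near zero.
- **Bystanders:** By eye, the short post and mirror post are where they were. A picture comparison showed small differences around both (mean 4.9 and 10.8 grey levels). I put these down to the arm and its shadow being nearby, but did not check that separately.
- **Alignment:** My readings of the rail direction disagreed slightly, at −0.2° and −0.65°. I used −0.4°.

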